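# Prise the stuck lid of a gourd jar up evenly with an oyster knife

## Task

The lid of the mustard-yellow gourd jar is stuck fast in its seal. Take the blunt oyster knife from the board and work its wedge blade into the seam under the lid, from opposite sides by turns and gently, feeling the force and without tipping the lid or touching it with the gripper, until the lid has come up level and stands about 3 mm proud of the pot all round. Then lay the knife flat on the board again and leave the kettle, the glass jar and the dispenser where they are.

Things in the scene. Friction and masses are not known exactly. Their poses are not given: they have to be found in the camera images.
- board: wooden cutting board, 440 (x) by 640 (y) by 25 mm thick, fixed, on soft feet that lift its underside 4 to 12 mm off the counter; origin at the centre of its underside, its top 25 mm above; z up.
- gourd: pot (lower half) of the gourd-shaped jar, mustard glazed stoneware; stands fast on the board and cannot shift. Origin at the centre of its foot, z up. 84 mm high, 132 mm across at 40 mm up, 108 mm across at the rim. It is round; nothing but the knife lies within 180 mm to its left (+y) or right (-y).
- rim (a point): point on the pot's axis in the plane of its rim, 84 mm above the foot. The rim is a flat level ledge from radius 54 mm (outer edge, chamfered 1.5 mm) in to the neck at radius 42 mm; the lid's flange lies on it. Below the chamfer the pot's side stands upright at radius 54 mm for 6 mm, then swells: a blade's edge can feel its way up it to the seam.
- lid: domed lid (upper half), same glaze, 0.12 to 0.18 kg. Origin on its axis in the plane of the flange's underside, z up: it coincides with rim when shut, and its height above rim is how far the lid is up. Flange 108 mm across, lower edge bevelled 3 mm in by 2 mm up: the shut seam is a V groove 3.5 mm high at the mouth, closed from radius 51 mm inward. Dome 41 mm high, short brittle stem to 57 mm.
- spigot (a point): on the lid's axis, 7 mm below its origin: middle of the spigot, radius 40 mm, 14 mm deep, in the pot's neck. A blade going in ends against it 14 mm inside the rim's edge. Its rubber seal drags with about 16 N and holds the lid where it is left. The spigot cracks if the lid is tipped over 3.4 degrees, the glaze chips above 25 N between knife and lid or pot.
- lid_top (a point): on the lid's axis, 41 mm above its origin (top of the dome). Pushed up at one edge the shut lid tilts about the far edge; once up, its far edge sinks by about 0.6 of what the near one rises, so each turn gains less. An edge settles back by up to 1 mm when the knife is drawn out. From one side only, right up to the spigot, the middle gets no more than about 2.2 mm up.
- knife: blunt oyster knife, 95 g, loose, flat on the board to the right of the jar. x points to the blade's edge, z up out of the handle's flat underside; origin on the underside, under the grip. Wooden handle: straight bar 24 mm wide (y), 22 mm high, x = -50 to +34 mm. Steel blade from there to its straight edge at x = 80 mm, 24 mm wide, its flat underside 4 mm above the handle's when unbent.
- knife_ferrule (a point): where the blade leaves the handle: on the underside plane, 34 mm along x from the knife's origin. The tang is bent from use: the blade's edge sits up to 3 mm higher or lower than it should, which the handle's pose does not show. The blade's top slopes at 22 degrees from 1.5 mm thick at the edge to 10 mm. Goes in level at 5 to 13 N along x. With the edge r mm from the jar's axis, the lid's edge there settles about 0.4 x (51 - r) mm up.
- kettle: stainless gooseneck kettle, 145 mm high, base 134 mm across, origin at the centre of its base; bystander on the far half of the board.
- jar: glass jar with clip-on lid, 96 mm across, 131 mm high, origin at the centre of its base; bystander on the far half of the board.
- dispenser: slim white plastic push dispenser, 56 mm across, 177 mm high, origin at the centre of its base; bystander on the far half of the board.
Not all that is in view belongs to the job. What is shaped like the lid but red is not meant. Of the things that look like the knife, the smaller one is meant.

How it is judged (in metres and radians):
On the way, in this order (a step that is already met when the one before it is completed fails the run):
1. the knife is picked up from the board (z of knife in the frame of board above 0.05 m), for 0.1 s.
2. the knife has started the lid: it bears on the lid from below and the lid's middle is over 0.8 mm up (contact force between knife and lid above 1 N and z of lid in the frame of gourd above 0.0848 m), for 0.1 s.
At the end, for the whole second after the job is handed in: The lid stands 2.5 to 9.5 mm up at its middle (so still in its neck), level within 1.7 degrees and within 3 mm of the pot's axis; the knife lies flat, right way up, on the board; both are at rest and let go (z of lid in the frame of gourd between 0.0865 and 0.0935 m and angle between lid's own z axis and vertical below 0.03 rad and horizontal distance between lid and gourd below 0.003 m and z of knife in the frame of board between 0.022 and 0.028 m and angle between knife's own z axis and vertical below 0.08 rad and linear speed of knife below 0.01 m/s and linear speed of lid below 0.005 m/s); the robot touches nothing.
It fails at once if the lid is tipped by more than 3.4 degrees (angle between lid's own z axis and vertical above 0.06 rad).
It fails at once if the knife presses on the lid or the pot with more than 25 N (the glaze chips) (contact force between knife and lid above 25 N or contact force between knife and gourd above 25 N).
It fails at once if the gripper or arm touches the lid (contact force between any of the fingers, the arm and lid above 0.5 N).
It fails at once if the kettle, the glass jar or the dispenser is shoved by more than 20 mm or tipped (distance of any of kettle, jar, dispenser from where it was at the start of the episode above 0.02 m or angle between any of kettle, jar, dispenser's own z axis and vertical above 0.3 rad).
It also fails if it takes over 72 s, if anything falls off the work surface, if the arm or the gripper's body presses on something with over 40 N, if the wrist force passes 120 N, or if a joint passes its speed limit or range.

## Robot

A 7-joint arm with a two-finger parallel gripper is mounted at the origin on the work surface. World frame = base frame: x ahead of the robot, y to its left, z up, the work surface at z = 0. Lengths are in mm, angles in degrees, forces in N, time in s.
With the tool pointing down it reaches from about 400 to 900 mm from the base axis. Payload 5.5 kg.
Tool frame: the origin (TCP) lies midway between the tips of the shut fingers; the grasp point (between the pads) lies 19 mm behind it (arm.grip_depth is the distance from the TCP to the grasp point, in mm); z points along the fingers, y is the line along which they close (so a half turn about z gives the same grasp; the last joint's range is limited). The gripper opens to 92 mm and grips with 3 to 60 N. Pads are 19 mm wide; open, the fingers measure 130 mm over their backs; the gripper's body (75 mm by 190 mm) begins 47 mm behind the grasp point.
Start: joints at [-56.769, 28.699, -24.465, 88.831, 12.651, 65.22, -12.049], TCP at [202.454, 617.667, 203.329] pointing down, gripper open.
Joint ranges: [-164.97, 164.97], [-17.58, 116.51], [-87.97, 89.64], [11.32, 138.91], [-80.73, 260.73], [10.89, 115.49], [-147.41, 147.41]. Speed limits (degrees/s): [147.25, 147.25, 180, 180, 180, 180, 180].

## Interface

Orientations are given as a 3x3 rotation matrix whose columns are the frame's x, y, z axes.
In Python, from cell import arm, vision gives the robot as it stands. The module is installed in compiled form; this text tells all that it offers.
- The arm moves only by the tool step_arm, never from a script. Its argument "steps" is text: rows parted by semicolons, each of 7 numbers parted by spaces: the shift along the world's x, y, z as a fraction of full scale, then the turn, a rotation vector about the world's x, y, z as a fraction of full scale, then the closure, from 0 (fully open) to 1 (shut). A call has 1 to 20 rows; each row shifts and turns the commanded pose from where the row before left it; what a row does not reach is not made up. Full scale, the value 1, is 20 mm for a shift and 6 degrees for a turn. A row lasts 1/8 s, in which the tool goes at most 62.5 mm and 10.7 degrees, less where a joint would pass 70% of its speed; a pose out of reach is approached as far as the arm can. A call with a number of a shift or a turn outside -1 to 1 is refused whole. A call with a gripper value outside its range is refused whole. The fingers move at their own pace and stop on an object; "newtons" is the grip in N (left out, the last holds). Time passes only in rows, so rows that do not move let the fingers close. It gives the time, the measured TCP pose, the force, the opening and the grip force at its end, in the units of the state.
- arm.observe(): the state, without advancing time (a new reading comes with each control period).
- vision.snapshot(name): name is "scene" or "top" or "wrist"; returns a dict with "image" (480x640x3 uint8, blue, green, red), "fx", "fy", "cx", "cy" (pixels), "T" (4x4, takes a point from camera to world coordinates); the wrist camera has in their place "T_tool_cam" (4x4, takes a point from camera to tool coordinates, whose origin is the TCP and whose axes are the flange's). Camera axes: x right, y up, looking along -z (the intrinsics and any distortion apply to the point x, -y, -z); pixel columns grow to the right and rows downward; lengths in mm; the calibration is good to about 2 mm. A picture is of the moment at which its call begins: read the wrist's pose just before it. There is no depth.
- arm.job_done(): hands the job in; it is judged then, once.
The state is a dict: "time": time; "joints": joint angles; "joint_vel": joint speeds; "joint_efforts": joint torques, N m; "tcp_pos": TCP position; "eef_rot": TCP orientation; "contact_force": force on the tool from outside, world axes, zero at the start; "ft_torque": the same for the moment, N m; "width": finger opening in mm; "grasp_force": force on a finger pad.
Only numpy, scipy, OpenCV 4.12 (cv2) and the standard library are available. Lean on these libraries where they do the work, as an engineer would, in place of code of your own. Each camera call takes 0.05 s, during which the arm holds its last target. There are 200 camera calls.

## Working session

There is one attempt and no reset: what is moved stays moved. The work goes in short steps, Python scripts to look and compute and a tool call to move; the robot and the scene stay as the last step left them, time stands still between calls to the robot, and variables do not carry over. Pictures are saved under pics/ and viewed, at most 10 in all, crops included, and the job is handed in when it is done.

Besides the shell and the picture viewer there is one more tool, called after "Request:" by a JSON object that holds its "op" and its "data", one argument or row to a line. step_arm: Moves the arm, as the interface text tells. Its arguments: {"type":"object","properties":{"steps":{"type":"string"},"newtons":{"type":"number"}},"required":["steps"]}

```bash
mkdir -p pics
cat > h.py <<'E'
import numpy as np, cv2
from cell import arm, vision
def snap(n):
    s=arm.observe(); d=vision.snapshot(n)
    if n=="wrist":
        T=np.eye(4);T[:3,:3]=s["eef_rot"];T[:3,3]=s["tcp_pos"];d["T"]=T@np.array(d["T_tool_cam"])
    d["T"]=np.array(d["T"]);return d
def ray(d,u,v):
    r=np.array([(u-d["cx"])/d["fx"],-(v-d["cy"])/d["fy"],-1.]);return d["T"][:3,3],d["T"][:3,:3]@r
def onz(d,u,v,z):
    o,r=ray(d,u,v);return o+r*(z-o[2])/r[2]
def proj(d,p):
    q=np.linalg.inv(d["T"])@np.append(p,1);return d["cx"]+d["fx"]*q[0]/-q[2],d["cy"]-d["fy"]*q[1]/-q[2]
def tri(d1,p1,d2,p2):
    o1,r1=ray(d1,*p1);o2,r2=ray(d2,*p2);A=np.stack([r1,-r2],1);t=np.linalg.lstsq(A,o2-o1,rcond=None)[0]
    a=o1+t[0]*r1;b=o2+t[1]*r2;return (a+b)/2,np.linalg.norm(a-b)
E
python3 - <<'E'
from h import *
for n in("scene","top"):
    d=snap(n);cv2.imwrite(f"pics/{n}0.png",d["image"]);print(n,[k for k in d],d["fx"],d["cx"],d["cy"],d["T"].round(2).tolist())
s=arm.observe();print(s["time"],s["width"],s["contact_force"],np.round(s["eef_rot"],2).tolist(),arm.grip_depth)
E
```

```text
scene ['image', 'fx', 'fy', 'cx', 'cy', 'T'] 487.98187305893424 327.5560648836439 234.75608783385763 [[0.66, -0.57, 0.49, 1055.83], [0.75, 0.5, -0.43, -532.38], [-0.0, 0.65, 0.76, 937.04], [0.0, 0.0, 0.0, 1.0]]
top ['image', 'fx', 'fy', 'cx', 'cy', 'T'] 478.724063561417 316.4409220146223 240.9048923534709 [[-0.03, 0.99, -0.1, 438.39], [-1.0, -0.02, 0.02, -70.48], [0.02, 0.1, 0.99, 1010.24], [0.0, 0.0, 0.0, 1.0]]
0.1 91.59061940659527 [-0.0869971   0.16654683  1.08289011] [[-0.95, 0.31, -0.0], [0.31, 0.95, -0.0], [0.0, -0.0, -1.0]] 18.8
```

View pics/scene0.png

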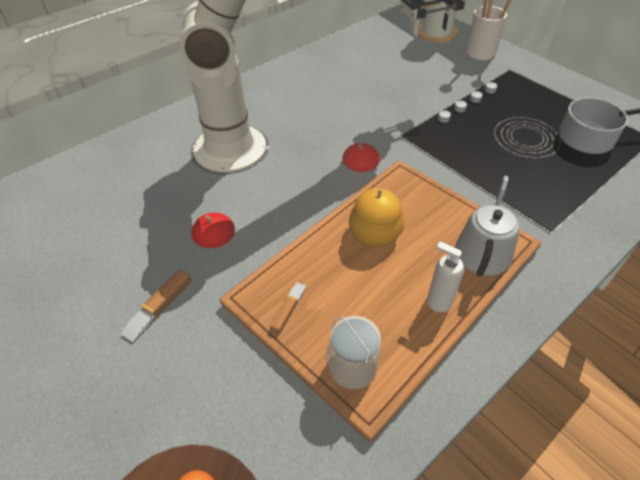

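View pics/top0.png

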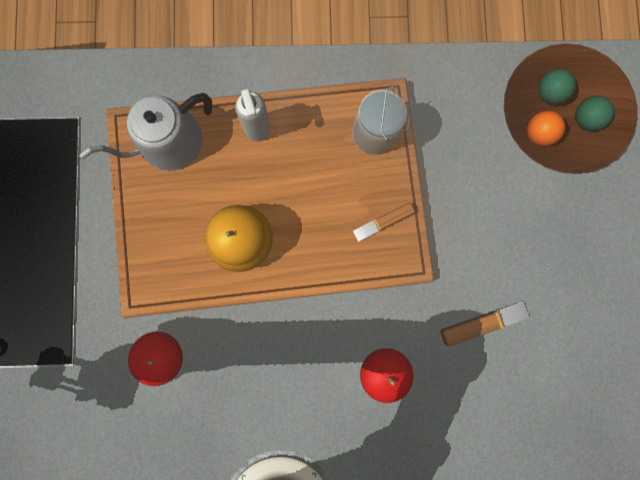

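Top view: small knife on the board, blade (367,231), handle to (414,208). The gourd is at (239,238). Lookalikes are the big knife at (485,323), off the board, and the red lids at (155,358) and (387,375). I choose the small knife at (383,223) and the mustard gourd, and check the knife in a close crop.

Run:
```python
from h import *
a=cv2.imread("pics/top0.png")[190:270,190:430];b=cv2.imread("pics/scene0.png")[170:350,230:430]
a=cv2.resize(a,None,fx=3.3,fy=3.3,interpolation=2)[:264]
b=cv2.resize(b,None,fx=1.8,fy=1.8,interpolation=2)
c=np.zeros((600,795,3),np.uint8);c[:a.shape[0],:a.shape[1]]=a;c[270:270+b.shape[0],:b.shape[1]]=b[:330];cv2.imwrite("pics/crop1.png",c)
```

```text
(no output)
```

View pics/crop1.png

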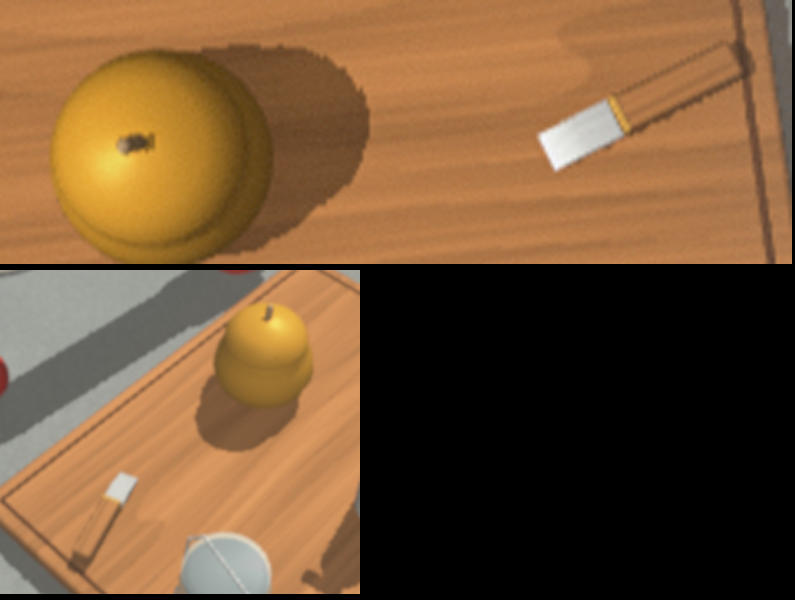

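Run:
```python
from h import *
t=snap("top");s=snap("scene")
P={}
for n,a,b in [("edge",(355.8,236.1),(301.1,285)),("fer",(377.3,224.8),(292.2,297.8)),("hend",(413.6,207.6),(272.8,333.9)),("stem",(231,233),(379.4,191.1)),
  ("corner",(433,280),(222,299)),("cornerL",(123,316),(401,163)),("cornerU",(407,79),(371,440)),("cornerK",(108,108),(540,243))]:
    P[n],e=tri(t,a,s,b);print(n,P[n].round(1),round(e,1))
d=P["edge"]-P["hend"];print("len",np.linalg.norm(d),np.degrees(np.arctan2(d[1],d[0])))
for n,dd in(("t",t),("s",s)):
    h=cv2.cvtColor(dd["image"],cv2.COLOR_BGR2HSV);m=cv2.inRange(h,(19,150,60),(30,255,255));k,l,st,c=cv2.connectedComponentsWithStats(m);i=1+np.argmax(st[1:,4]);print(n,st[i],c[i])
    x,y,w,hh=st[i][:4]
    if n=="t":
        for z in(75,100,160):print(z,onz(dd,x+w/2,y+hh/2,z).round(1),onz(dd,x,y+hh/2,z).round(1),onz(dd,x+w,y+hh/2,z).round(1))
for z in(30,33,36):print(z,[onz(t,*p,z)[:2].round(1).tolist() for p in((355.8,236.1),(377.3,224.8),(413.6,207.6))],[onz(s,*p,z)[:2].round(1).tolist() for p in((301.1,285),(292.2,297.8),(272.8,333.9))])
```

```text
edge [ 545.  -168.4   35.9] 1.2
fer [ 565.9 -210.6   50.6] 3.0
hend [ 601.2 -290.    36.1] 1.0
stem [541.9  65.8 173.4] 4.2
corner [ 452.8 -322.    29.6] 6.6
cornerL [396.7 313.7  17. ] 7.5
cornerU [ 883.7 -288.    28.3] 8.2
cornerK [828.7 342.4  30.5] 0.8
len 133.99570656851813 114.7908395637484
t [ 206  206   57   65 2309] [231.95192724 237.72802079]
75 [541.5  73.2  75. ] [542.9 128.9  75. ] [540.2  17.5  75. ]
100 [538.8  69.4 100. ] [540.1 123.6 100. ] [537.4  15.1 100. ]
160 [532.2  60.2 160. ] [533.4 110.8 160. ] [530.9   9.5 160. ]
s [356 189  44  43 885] [379.50734463 206.02485876]
30 [[545.3, -169.4], [567.7, -214.8], [601.9, -291.8]] [[542.0, -165.5], [555.4, -201.9], [598.4, -288.0]]
33 [[545.0, -169.1], [567.3, -214.4], [601.4, -291.2]] [[543.7, -166.7], [557.1, -203.0], [599.9, -288.8]]
36 [[544.6, -168.8], [566.9, -213.9], [600.9, -290.5]] [[545.4, -168.0], [558.7, -204.1], [601.4, -289.6]]
```

Request:
{"op": "step_arm", "data": {
  "steps": "0.8 -1 0.3 0 0 -0.4 0;0.8 -1 0.3 0 0 -0.4 0;0.8 -1 0.3 0 0 -0.4 0;0.8 -1 0.3 0 0 -0.4 0;0.8 -1 0.3 0 0 -0.4 0;0.8 -1 0.3 0 0 -0.4 0;0.8 -1 0.3 0 0 -0.4 0;0.8 -1 0.3 0 0 -0.4 0;0.8 -1 0.3 0 0 -0.4 0;0.8 -1 0.3 0 0 -0.4 0;0.8 -1 0.3 0 0 -0.4 0;0.8 -1 0.3 0 0 -0.4 0;0.8 -1 0.3 0 0 -0.4 0;0.8 -1 0.3 0 0 -0.4 0;0.8 -1 0.3 0 0 -0.4 0;0.8 -1 0.3 0 0 -0.4 0;0.8 -1 0.3 0 0 -0.4 0;0.8 -1 0.3 0 0 -0.4 0;0.8 -1 0.3 0 0 -0.4 0;0.8 -1 0.3 0 0 -0.4 0"
}}

```text
time: 2.7
tcp_pos: [523.5, 216.3, 323.7]
eef_rot: [[-0.402, 0.916, 0.0], [0.916, 0.402, 0.0], [0.0, 0.0, -1.0]]
contact_force: [-0.6, 0.1, 0.2]
width: 91.8
grasp_force: 0.0
```

Run:
```python
from h import *
s=arm.observe();print(s["joints"]);d=snap("wrist");cv2.imwrite("pics/w1.png",d["image"]);print(d["T"].round(2).tolist(),d["fx"],[np.round(proj(d,p),0) for p in((542,66,174),(542,66,75),(578,-241,44))])
```

```text
[-21.21436296  13.03408091  -4.76040426  92.80155621   1.11026081
  74.20487077  -2.46411902]
[[0.92, -0.39, -0.11, 493.6], [0.4, 0.88, 0.25, 284.55], [0.0, -0.28, 0.96, 504.96], [0.0, 0.0, 0.0, 1.0]] 377.18751357978624 [array([278., 362.]), array([287., 316.]), array([235., 480.])]
```

View pics/w1.png

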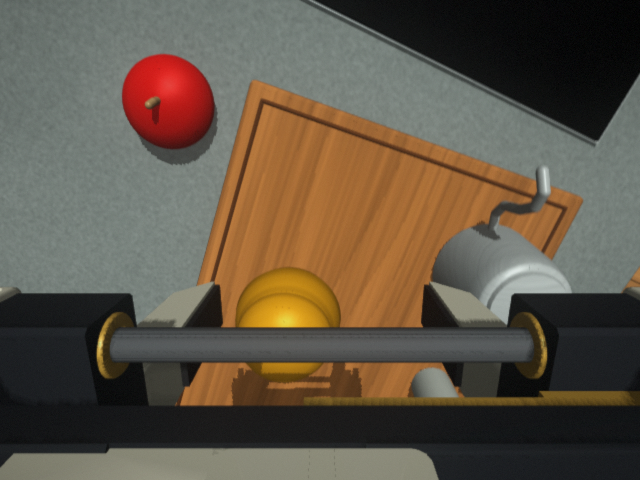

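Wrist view: pot at (288,315), half hidden by the gripper; kettle at (500,265). The camera looks clear on the +y side, so I look again past the jar.

Request:
{"op": "step_arm", "data": {
  "steps": "0.1 -1 0 0 0 0 0;0.1 -1 0 0 0 0 0;0.1 -1 0 0 0 0 0;0.1 -1 0 0 0 0 0;0.1 -1 0 0 0 0 0;0.1 -1 0 0 0 0 0;0.1 -1 0 0 0 0 0;0.1 -1 0 0 0 0 0;0.1 -1 0 0 0 0 0;0.1 -1 0 0 0 0 0;0.1 -1 0 0 0 0 0;0.1 -1 0 0 0 0 0;0.1 -1 0 0 0 0 0;0 0 0 0 0 0 0"
}}

```text
time: 4.5
tcp_pos: [547.8, -44.7, 323.2]
eef_rot: [[-0.401, 0.916, -0.0], [0.916, 0.401, -0.001], [-0.0, -0.001, -1.0]]
contact_force: [-0.5, 0.4, 0.2]
width: 91.8
grasp_force: 0.0
```

Run:
```python
from h import *
s=arm.observe();print(s["tcp_pos"],s["joints"]);d=snap("wrist");cv2.imwrite("pics/w2.png",d["image"]);np.savez("w2.npz",**{k:d[k] for k in("image","T","fx","fy","cx","cy")})
h=cv2.cvtColor(d["image"],cv2.COLOR_BGR2HSV);m=cv2.inRange(h,(19,150,60),(30,255,255));k,l,st,c=cv2.connectedComponentsWithStats(m);i=1+np.argmax(st[1:,4]);print(st[i],c[i])
print([np.round(proj(d,p),0) for p in((542,66,174),(542,66,75),(578,-241,44))])
```

```text
[547.79270028 -44.70643532 323.23218094] [-2.65957758 11.0393627   5.27132154 95.38090978 -1.0135481  73.6507197
 26.45938012]
[  300    39   122   130 11568] [361.0605982  101.00622407]
[array([369.,  97.]), array([358., 106.]), array([284., 337.])]
```

View pics/w2.png

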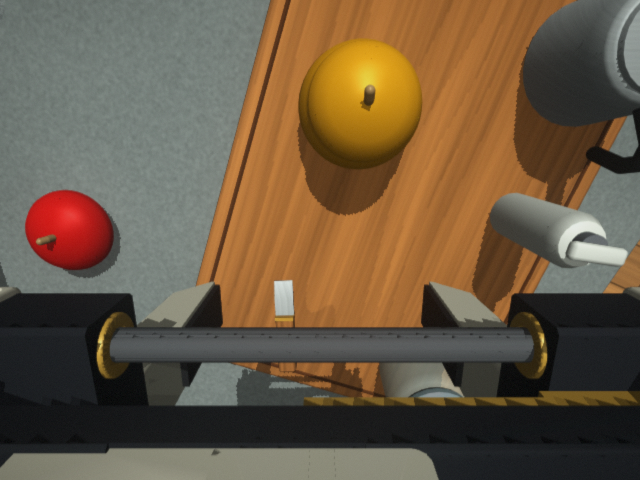

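Run:
```python
from h import *
from scipy.optimize import least_squares
w=dict(np.load("w2.npz"));t=snap("top");s=snap("scene")
def lsq(l):
    A=np.zeros((3,3));b=np.zeros(3)
    for d,p in l:
        o,r=ray(d,*p);r/=np.linalg.norm(r);M=np.eye(3)-np.outer(r,r);A+=M;b+=M@o
    x=np.linalg.solve(A,b);return x.round(1),[np.round(np.array(proj(d,x))-p,1) for d,p in l]
print("stemtip",lsq([(w,(371,88)),(t,(227,234)),(s,(379.5,188.5))]))
print("stembase",lsq([(w,(369,103)),(t,(236,233)),(s,(378.6,195))]))
print("edge",lsq([(w,(284,281)),(t,(355.8,236.1)),(s,(301.1,285))]))
print("fer",lsq([(w,(284.5,316.5)),(t,(377.3,224.8)),(s,(292.2,297.8))]))
for z in (33,36,39):
  e=onz(w,284,281,z);f=onz(w,284.5,316.5,z);print(z,e,f,np.linalg.norm(e-f),np.degrees(np.arctan2(*(e-f)[1::-1])))
# silhouette bbox fit: circles r66@foot+40, r54@foot+84..90
th=np.linspace(0,2*np.pi,180)
def box(d,c,zb):
    pts=[]
    for r,z in((66,40),(54,84),(54,90),(50,105),(40,116)):
        for a in th: pts.append(proj(d,(c[0]+r*np.cos(a),c[1]+r*np.sin(a),zb+z)))
    p=np.array(pts);return np.r_[p.min(0),p.max(0)]
h=cv2.cvtColor(w["image"],cv2.COLOR_BGR2HSV);m=cv2.inRange(h,(17,150,40),(32,255,255));k,l,st,c=cv2.connectedComponentsWithStats(m);i=1+np.argmax(st[1:,4]);x,y,W,H=st[i][:4]
B=np.array([x-.5,y-.5,x+W-.5,y+H-.5]);print(B)
for zb in(29,33,37):
    r=least_squares(lambda c:box(w,c,zb)-B,(542,66));print(zb,r.x.round(1),r.fun.round(1))
# dispenser, kettle
print("disp top",onz(t,250,105,200).round(0),"kettle top",tri(t,(150,116),s,(497,214)))
for yy in (120,140,165):print(yy,h[yy,300:325:1,0].tolist() if yy==120 else "")
```

```text
stemtip (array([539.4,  71.5, 176.4]), [array([-1.5,  0.6]), array([-0.5, -0.4]), array([0.1, 0. ])])
stembase (array([543.9,  60.9, 165.6]), [array([-1.7,  1.8]), array([-2.5, -1.4]), array([-1.3,  0.3])])
edge (array([ 546. , -168.5,   36.8]), [array([-1.1, -0.3]), array([-0.2, -0.7]), array([-0. ,  0.1])])
fer (array([ 565.9, -210.3,   49.9]), [array([-0.4,  0.3]), array([-0.8, -0.4]), array([-0.6,  0.2])])
33 [ 547.67150771 -169.93401227   33.        ] [ 567.99568568 -218.30550546   33.        ] 52.4678336122897 112.79061215043498
36 [ 547.48268286 -168.7020908    36.        ] [ 567.67752399 -216.76576266   36.        ] 52.1339444235025 112.79061215043502
39 [ 547.293858   -167.47016934   39.        ] [ 567.35936231 -215.22601986   39.        ] 51.800055234715316 112.79061215043505
[298.5  37.5 421.5 168.5]
29 [544.1  67.3] [ 0.5  0.9 -0.4 -1.1]
33 [543.8  66.7] [-0.2  0.3  0.2 -0.4]
37 [543.6  66.2] [-0.8 -0.2  0.7  0.3]
disp top [762.  25. 200.] kettle top (array([757.05292186, 208.63936596, 170.04248924]), np.float64(0.4376117964751565))
120 [17, 18, 18, 19, 19, 18, 19, 18, 18, 19, 18, 19, 19, 19, 19, 19, 19, 20, 19, 19, 20, 19, 19, 19, 19]
140 
165
```

The wrist view shows the gourd at (361,103) and the knife edge at (284,281), aligned with the image vertical, so its yaw matches the tool (about 113.5°). Axis estimate is (543,66.5), board top about 33–36, knife origin about (578.5,-242.5). I go there.

Request:
{"op": "step_arm", "data": {
  "steps": "0.155 -0.99 -0.8 0 0 0 0;0.155 -0.99 -0.8 0 0 0 0;0.155 -0.99 -0.8 0 0 0 0;0.155 -0.99 -0.8 0 0 0 0;0.155 -0.99 -0.8 0 0 0 0;0.155 -0.99 -0.8 0 0 0 0;0.155 -0.99 -0.8 0 0 0 0;0.155 -0.99 -0.8 0 0 0 0;0.155 -0.99 -0.8 0 0 0 0;0.155 -0.99 -0.8 0 0 0 0;0 0 -1 0 0 0 0;0 0 -1 0 0 0 0;0 0 -1 0 0 0 0;0 0 -1 0 0 0 0;0 0 -0.7 0 0 0 0;0 0 -0.7 0 0 0 0;0 0 -0.4 0 0 0 0;0 0 -0.1 0 0 0 0;0 0 0 0 0 0 0"
}}

```text
time: 7.02
tcp_pos: [579.8, -240.5, 45.7]
eef_rot: [[-0.404, 0.915, 0.001], [0.915, 0.404, -0.0], [-0.0, 0.0, -1.0]]
contact_force: [0.0, -0.7, -0.7]
width: 92.1
grasp_force: 0.0
```

Run:
```python
from h import *
s=arm.observe();print(s["joints"])
t=snap("top");print(proj(t,(578.5,-242.5,44)))
a=t["image"][180:280,300:460];b=snap("scene")["image"][240:360,210:350]
c=np.zeros((410,800,3),np.uint8);c[:250,:400]=cv2.resize(a,(400,250),interpolation=2);c[:343,400:]=cv2.resize(b,(400,343),interpolation=2);cv2.imwrite("pics/c2.png",c)
```

```text
[13.79567978 35.15688661  8.49368804 99.54033419 -6.82159426 45.7665382
 49.37082794]
(np.float64(391.58391358801623), np.float64(218.30856667200538))
```

View pics/c2.png

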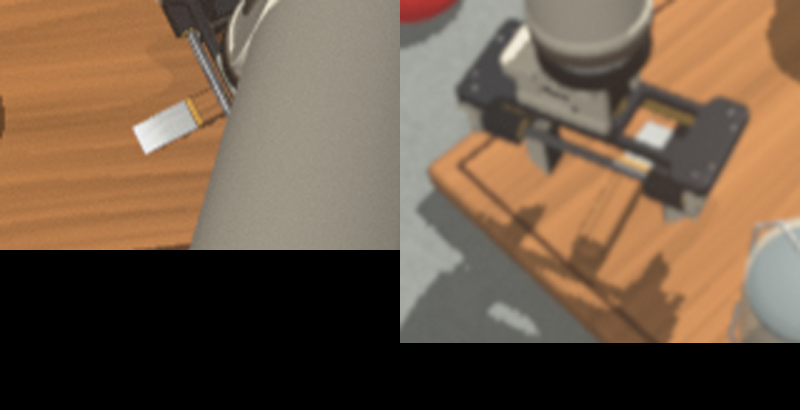

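The fingers straddle the handle and the knife is undisturbed. I feel down for the board.

Request:
{"op": "step_arm", "data": {
  "steps": "0 -0.1 -0.15 0 0 0 0;0 0 -0.1 0 0 0 0;0 0 -0.1 0 0 0 0;0 0 -0.05 0 0 0 0;0 0 0 0 0 0 0"
}}

```text
time: 7.75
tcp_pos: [579.4, -242.2, 37.2]
eef_rot: [[-0.404, 0.915, -0.0], [0.915, 0.404, 0.0], [0.0, -0.0, -1.0]]
contact_force: [-0.0, 1.1, 1.3]
width: 91.6
grasp_force: 0.0
```

Request:
{"op": "step_arm", "data": {
  "steps": "0 0 -0.05 0 0 0 0;0 0 -0.05 0 0 0 0;0 0 0 0 0 0 0"
}}

```text
time: 8.12
tcp_pos: [579.4, -242.3, 35.2]
eef_rot: [[-0.404, 0.915, -0.0], [0.915, 0.404, 0.0], [0.0, -0.0, -1.0]]
contact_force: [-0.2, -0.2, -0.5]
width: 92.1
grasp_force: 0.0
```

Request:
{"op": "step_arm", "data": {
  "steps": "0 0 -0.05 0 0 0 0;0 0 -0.05 0 0 0 0;0 0 0 0 0 0 0"
}}

```text
time: 8.5
tcp_pos: [579.4, -242.3, 33.2]
eef_rot: [[-0.404, 0.915, -0.0], [0.915, 0.404, 0.0], [0.0, -0.0, -1.0]]
contact_force: [0.6, -0.7, 0.3]
width: 91.7
grasp_force: 0.0
```

Request:
{"op": "step_arm", "data": {
  "steps": "0 0 -0.05 0 0 0 0;0 0 -0.05 0 0 0 0;0 0 0 0 0 0 0"
}}

```text
time: 8.88
tcp_pos: [579.3, -242.3, 31.2]
eef_rot: [[-0.404, 0.915, -0.0], [0.915, 0.404, 0.0], [0.0, -0.0, -1.0]]
contact_force: [-0.1, -0.5, -0.1]
width: 91.7
grasp_force: 0.0
```

Request:
{"op": "step_arm", "data": {
  "steps": "0 0 -0.05 0 0 0 0;0 0 0 0 0 0 0"
}}

```text
time: 9.12
tcp_pos: [579.4, -242.3, 30.2]
eef_rot: [[-0.404, 0.915, -0.0], [0.915, 0.404, 0.0], [0.0, -0.0, -1.0]]
contact_force: [0.6, 0.7, -0.7]
width: 91.7
grasp_force: 0.0
```

Request:
{"op": "step_arm", "data": {
  "steps": "0 0 -0.05 0 0 0 0;0 0 0 0 0 0 0"
}}

```text
time: 9.38
tcp_pos: [579.4, -242.3, 29.2]
eef_rot: [[-0.404, 0.915, -0.0], [0.915, 0.404, 0.0], [0.0, -0.0, -1.0]]
contact_force: [-0.3, -0.6, -0.9]
width: 92.0
grasp_force: 0.0
```

Request:
{"op": "step_arm", "data": {
  "newtons": 50,
  "steps": "0 0 0.35 0 0 0 0;0 0 0 0 0 0 0.8;0 0 0 0 0 0 1;0 0 0 0 0 0 1;0 0 0 0 0 0 1;0 0 0 0 0 0 1"
}}

```text
time: 10.12
tcp_pos: [579.4, -242.3, 36.2]
eef_rot: [[-0.404, 0.915, -0.0], [0.915, 0.404, 0.0], [0.0, -0.0, -1.0]]
contact_force: [0.3, 0.7, 0.7]
width: 46.8
grasp_force: 0.0
```

Request:
{"op": "step_arm", "data": {
  "steps": "0 0 0 0 0 0 1;0 0 0 0 0 0 1;0 0 0 0 0 0 1;0 0 0 0 0 0 1;0 0 0 0 0 0 1"
}}

```text
time: 10.75
tcp_pos: [579.5, -242.3, 36.4]
eef_rot: [[-0.404, 0.915, 0.0], [0.915, 0.404, 0.0], [-0.0, 0.0, -1.0]]
contact_force: [0.3, -0.9, -0.3]
width: 0.8
grasp_force: 0.0
```

Run:
```python
from h import *
t=snap("top");s=snap("scene");print(proj(t,(579.5,-242.3,36)),proj(s,(579.5,-242.3,36)))
a=t["image"][180:280,300:460];b=s["image"][240:360,210:350]
c=np.zeros((410,800,3),np.uint8);c[:250,:400]=cv2.resize(a,(400,250),interpolation=2);c[:343,400:]=cv2.resize(b,(400,343),interpolation=2);cv2.imwrite("pics/c3.png",c)
```

```text
(np.float64(390.80146827190896), np.float64(218.40434556811198)) (np.float64(284.2730278286541), np.float64(313.9575239559171))
```

View pics/c3.png

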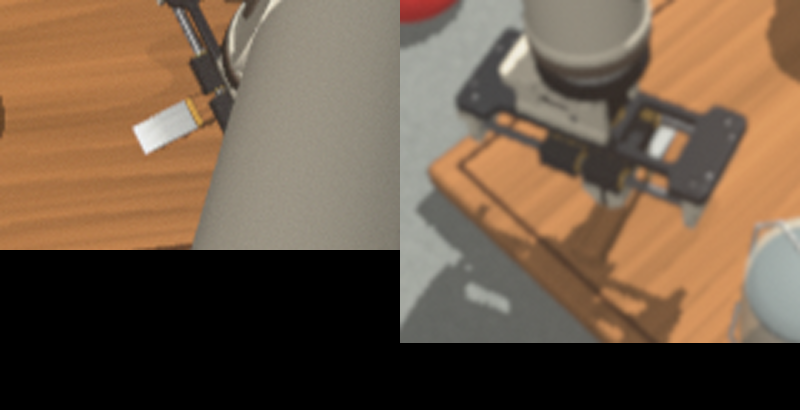

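Request:
{"op": "step_arm", "data": {
  "steps": "0 0 -0.05 0 0 0 1;0 0 -0.05 0 0 0 1;0 0 0 0 0 0 1"
}}

```text
time: 11.22
tcp_pos: [579.3, -242.3, 34.2]
eef_rot: [[-0.404, 0.915, -0.0], [0.915, 0.404, 0.0], [0.0, -0.0, -1.0]]
contact_force: [-0.5, 0.1, -0.1]
width: 0.4
grasp_force: 0.0
```

Run:
```python
from h import *
s=arm.observe();print({k:np.round(v,2).tolist() for k,v in s.items() if k!="eef_rot"})
w=snap("wrist");t=snap("top")
# blade bright mask in top and wrist
for n,d in(("t",t),("w",w)):
    h=cv2.cvtColor(d["image"],cv2.COLOR_BGR2HSV)
    m=cv2.inRange(h,(0,0,150),(180,60,255))
    k,l,st,c=cv2.connectedComponentsWithStats(m)
    for i in range(1,k):
        if st[i,4]>60:print(n,st[i],c[i].round(1))
```

```text
{'time': 11.22, 'joints': [14.08, 36.14, 8.34, 99.66, -6.99, 44.71, 49.67], 'joint_vel': [-0.1, -0.11, -0.0, -0.13, -0.07, 0.09, 0.09], 'joint_efforts': [0.0, -59.3, 3.31, -21.96, -0.01, 0.08, 0.0], 'tcp_pos': [579.34, -242.26, 34.16], 'contact_force': [-0.51, 0.13, -0.1], 'ft_torque': [-0.03, 0.05, -0.02], 'grasp_force': 0.0, 'width': 0.41}
t [235  89  20  29 374] [244.6 104.6]
t [356  90  31  47 395] [370.7 114.8]
t [ 127   97   47   50 1584] [149.4 121.8]
t [ 380  130   97  204 5671] [418.2 239.7]
t [475 153  18  52 486] [483.9 179.7]
t [353 220  26  22 285] [365.6 230.5]
t [500 305  14  13  65] [505.3 310.5]
t [377 350  46  31 481] [399.8 363.8]
t [  0 363  73   5 143] [ 35.9 365.9]
t [ 351  385   77   74 2851] [384.2 423.2]
t [248 450  39  15 145] [264.9 455.4]
t [231 457  59  23 770] [263.6 469. ]
t [362 467  34  13 292] [375.9 474.4]
w [ 293  116   56  107 5707] [321.1 168.2]
w [286 282  30  29 204] [305.8 290.4]
w [328 282  29  29 212] [336.5 290.7]
w [117 463  89  17 863] [156.4 473.9]
```

Run:
```python
from h import *
w=snap("wrist");cv2.imwrite("pics/w3.png",w["image"]);im=w["image"]
h=cv2.cvtColor(im,cv2.COLOR_BGR2HSV);m=cv2.inRange(h,(0,0,150),(180,60,255))
for v in(118,125,140,160,180,200,215,221):
    x=np.where(m[v,280:360])[0]+280;a,b=x.min()-.5,x.max()+.5
    r=[]
    for z in(20,30,36,42):
        p,q=onz(w,a,v,z),onz(w,b,v,z);r.append((z,np.linalg.norm(p-q).round(1),((p+q)/2)[:2].round(1).tolist()))
    print(v,a,b,r)
print(w["T"].round(2)[:3,3])
```

```text
118 292.5 346.5 [(20, np.float64(26.6), [545.4, -167.5]), (30, np.float64(25.2), [545.6, -167.9]), (36, np.float64(24.4), [545.7, -168.1]), (42, np.float64(23.6), [545.8, -168.3])]
125 292.5 347.5 [(20, np.float64(27.2), [546.9, -170.5]), (30, np.float64(25.8), [547.1, -170.6]), (36, np.float64(25.0), [547.1, -170.8]), (42, np.float64(24.2), [547.2, -170.9])]
140 292.5 347.5 [(20, np.float64(27.5), [549.8, -177.0]), (30, np.float64(26.1), [549.8, -176.9]), (36, np.float64(25.3), [549.8, -176.8]), (42, np.float64(24.4), [549.8, -176.7])]
160 293.5 348.5 [(20, np.float64(27.9), [554.2, -185.8]), (30, np.float64(26.5), [554.0, -185.2]), (36, np.float64(25.6), [553.8, -184.8]), (42, np.float64(24.8), [553.7, -184.5])]
180 293.5 348.5 [(20, np.float64(28.3), [558.3, -195.0]), (30, np.float64(26.9), [557.8, -193.9]), (36, np.float64(26.0), [557.6, -193.3]), (42, np.float64(25.1), [557.3, -192.6])]
200 294.5 348.5 [(20, np.float64(28.2), [562.7, -204.4]), (30, np.float64(26.8), [562.0, -202.8]), (36, np.float64(25.9), [561.6, -201.9]), (42, np.float64(25.0), [561.2, -201.0])]
215 295.5 348.5 [(20, np.float64(28.0), [566.2, -211.6]), (30, np.float64(26.6), [565.3, -209.7]), (36, np.float64(25.7), [564.8, -208.5]), (42, np.float64(24.8), [564.3, -207.4])]
221 296.5 320.5 [(20, np.float64(12.7), [560.9, -217.4]), (30, np.float64(12.1), [560.4, -215.2]), (36, np.float64(11.7), [560.0, -213.9]), (42, np.float64(11.3), [559.6, -212.6])]
[ 549.34 -174.18  215.48]
```

View pics/w3.png

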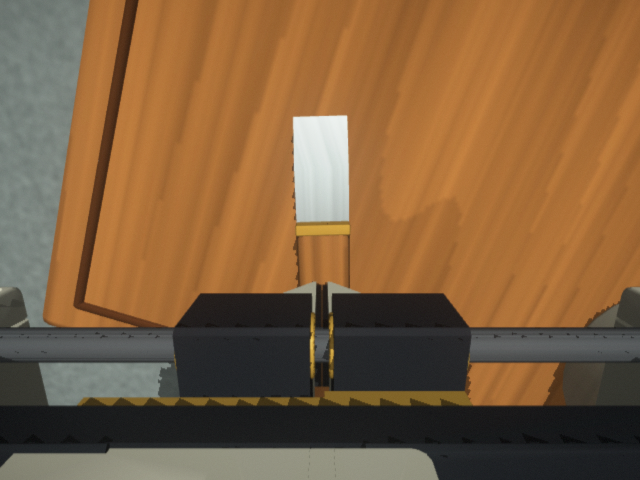

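Request:
{"op": "step_arm", "data": {
  "steps": "0 0 0 0 0 0 0.4;0 0 0 0 0 0 0.4;0 0 0 0 0 0 0.4;0 0 0 0 0 0 0.4;0 0 0 0 0 0 0.4;0 0 -0.1 0 0 0 0.4;0 0 -0.1 0 0 0 0.4;0 0 -0.05 0 0 0 0.4;0 0 0 0 0 0 0.4"
}}

```text
time: 12.5
tcp_pos: [579.3, -242.3, 29.2]
eef_rot: [[-0.404, 0.915, -0.0], [0.915, 0.404, 0.0], [0.0, -0.0, -1.0]]
contact_force: [0.5, -0.9, 0.3]
width: 55.0
grasp_force: 0.0
```

Request:
{"op": "step_arm", "data": {
  "steps": "0 0 -0.05 0 0 0 0.4;0 0 0 0 0 0 0.4"
}}

```text
time: 12.75
tcp_pos: [579.4, -242.3, 28.3]
eef_rot: [[-0.404, 0.915, -0.0], [0.915, 0.404, 0.0], [0.0, -0.0, -1.0]]
contact_force: [0.7, -0.1, -0.6]
width: 55.1
grasp_force: 0.0
```

Request:
{"op": "step_arm", "data": {
  "steps": "0 0 -0.05 0 0 0 0.4;0 0 -0.05 0 0 0 0.4;0 0 0 0 0 0 0.4"
}}

```text
time: 13.12
tcp_pos: [579.3, -242.3, 26.2]
eef_rot: [[-0.404, 0.915, -0.0], [0.915, 0.404, 0.0], [0.0, -0.0, -1.0]]
contact_force: [-0.2, -0.8, -0.7]
width: 55.4
grasp_force: 0.0
```

Request:
{"op": "step_arm", "data": {
  "steps": "0 0 -0.05 0 0 0 0.4;0 0 -0.05 0 0 0 0.4;0 0 0 0 0 0 0.4"
}}

```text
time: 13.5
tcp_pos: [579.3, -242.3, 24.2]
eef_rot: [[-0.404, 0.915, -0.0], [0.915, 0.404, 0.0], [0.0, -0.0, -1.0]]
contact_force: [-0.7, -0.4, 0.0]
width: 54.9
grasp_force: 0.0
```

Request:
{"op": "step_arm", "data": {
  "steps": "0 0 -0.05 0 0 0 0.4;0 0 -0.05 0 0 0 0.4;0 0 -0.05 0 0 0 0.4;0 0 0 0 0 0 0.4"
}}

```text
time: 14.0
tcp_pos: [579.3, -242.3, 21.2]
eef_rot: [[-0.404, 0.915, -0.0], [0.915, 0.404, 0.0], [0.0, -0.0, -1.0]]
contact_force: [-0.0, -0.3, 0.1]
width: 55.2
grasp_force: 0.0
```

Request:
{"op": "step_arm", "data": {
  "steps": "0 0 -0.05 0 0 0 0.4;0 0 -0.05 0 0 0 0.4;0 0 0 0 0 0 0.4"
}}

```text
time: 14.38
tcp_pos: [579.3, -242.3, 19.2]
eef_rot: [[-0.404, 0.915, -0.0], [0.915, 0.404, 0.0], [0.0, -0.0, -1.0]]
contact_force: [0.5, 0.0, -1.2]
width: 54.8
grasp_force: 0.0
```

Request:
{"op": "step_arm", "data": {
  "steps": "0 0 -0.05 0 0 0 0.4;0 0 -0.05 0 0 0 0.4;0 0 0 0 0 0 0.4"
}}

```text
time: 14.75
tcp_pos: [579.3, -242.3, 17.2]
eef_rot: [[-0.404, 0.915, -0.0], [0.915, 0.404, 0.0], [0.0, -0.0, -1.0]]
contact_force: [0.5, -0.2, 0.2]
width: 55.0
grasp_force: 0.0
```

Request:
{"op": "step_arm", "data": {
  "newtons": 50,
  "steps": "0 0 -0.05 0 0 0 0.4;0 0 0 0 0 0 1;0 0 0 0 0 0 1;0 0 0 0 0 0 1;0 0 0 0 0 0 1;0 0 0 0 0 0 1;0 0 0 0 0 0 1"
}}

```text
time: 15.62
tcp_pos: [579.5, -242.4, 16.4]
eef_rot: [[-0.404, 0.915, 0.0], [0.915, 0.404, -0.0], [-0.0, 0.0, -1.0]]
contact_force: [0.2, 1.0, -0.1]
width: 23.3
grasp_force: 50.0
```

The knife is gripped at 23.3 mm width (the usable finger tips sit higher than I assumed). Lifting, then round to the right-hand side of the jar at direction 60°.

Request:
{"op": "step_arm", "data": {
  "newtons": 60,
  "steps": "0 0 0.3 0 0 0 1;0 0 1 0 0 0 1;0 0 1 0 0 0 1;0 0 1 0 0 0 1;0 0 0.4 0 0 0 1;-0.55 0.87 0 0 0 -0.9 1;-0.55 0.87 0 0 0 -0.9 1;-0.55 0.87 0 0 0 -0.9 1;-0.55 0.87 0 0 0 -0.9 1;-0.55 0.87 0 0 0 -0.9 1;-0.55 0.87 0 0 0 -0.9 1;-0.55 0.87 0 0 0 -0.9 1;-0.55 0.87 0 0 0 -0.9 1;-0.55 0.87 0 0 0 -0.9 1;-0.55 0.87 0 0 0 -0.9 1;0 0 0 0 0 0 1"
}}

```text
time: 17.62
tcp_pos: [468.6, -66.8, 90.4]
eef_rot: [[0.5, 0.866, -0.001], [0.866, -0.5, 0.001], [0.0, -0.001, -1.0]]
contact_force: [-0.5, -0.3, -0.8]
width: 23.5
grasp_force: 60.0
```

Run:
```python
from h import *
s=arm.observe();print(s["tcp_pos"],s["joints"].round(1) if hasattr(s["joints"],"round") else s["joints"],s["contact_force"],s["ft_torque"])
w=snap("wrist");cv2.imwrite("pics/w4.png",w["image"])
for p in ((543,66.5,33+90),(543,66.5,33+141)):print(proj(w,p))
im=w["image"];h=cv2.cvtColor(im,cv2.COLOR_BGR2HSV);m=cv2.inRange(h,(0,0,140),(180,70,255))
k,l,st,c=cv2.connectedComponentsWithStats(m)
for i in range(1,k):
    if st[i,4]>200:print(st[i],c[i].round(1))
```

```text
[468.62931998 -66.80687762  90.38440312] [-12.8  19.   20.7 120.4  -9.9  42.3 -15.8] [-0.47967542 -0.2697273  -0.83310369] [-0.12431427  0.0839565   0.01807486]
(np.float64(314.4587129389115), np.float64(-118.58179215196745))
(np.float64(309.69207308190255), np.float64(-290.2853532190036))
[    0    15   290   312 49363] [ 98.5 198.1]
[ 292  114   61  118 7096] [321.9 171.8]
[355 284  30  42 679] [366.6 302.1]
[ 39 344  77   3 219] [ 76.7 345. ]
[  40  363   87   42 3252] [ 83.5 383.6]
[281 363  14  34 234] [289.5 385.2]
[ 193  450  239   30 4813] [317.1 462.4]
[  93  459  116   21 1509] [148.5 472. ]
```

View pics/w4.png

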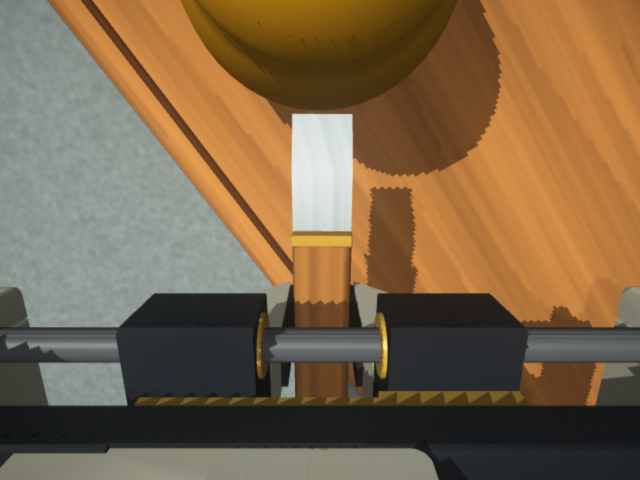

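The knife is held straight, blade (292–353, 114–232), pot edge at (322,107) dead ahead. Advance to feel the pot's side.

Request:
{"op": "step_arm", "data": {
  "steps": "0.15 0.26 0 0 0 0 1;0.15 0.26 0 0 0 0 1;0.025 0.0433 0 0 0 0 1;0.025 0.0433 0 0 0 0 1;0 0 0 0 0 0 1"
}}

```text
time: 18.3
tcp_pos: [476.4, -56.3, 90.3]
eef_rot: [[0.502, 0.865, -0.0], [0.865, -0.502, -0.0], [-0.0, -0.0, -1.0]]
contact_force: [0.5, -0.5, -1.7]
width: 23.8
grasp_force: 60.0
```

Request:
{"op": "step_arm", "data": {
  "steps": "0.025 0.0433 0 0 0 0 1;0 0 0 0 0 0 1"
}}

```text
time: 18.55
tcp_pos: [477.0, -55.3, 90.3]
eef_rot: [[0.502, 0.865, 0.0], [0.865, -0.502, 0.0], [0.0, 0.0, -1.0]]
contact_force: [0.8, 0.7, -2.0]
width: 23.7
grasp_force: 60.0
```

Request:
{"op": "step_arm", "data": {
  "steps": "0.025 0.0433 0 0 0 0 1;0 0 0 0 0 0 1"
}}

```text
time: 18.8
tcp_pos: [477.3, -54.6, 90.3]
eef_rot: [[0.502, 0.865, -0.0], [0.865, -0.502, -0.0], [-0.0, -0.0, -1.0]]
contact_force: [0.0, -1.3, -0.5]
width: 23.3
grasp_force: 60.0
```

Request:
{"op": "step_arm", "data": {
  "steps": "0.025 0.0433 0 0 0 0 1;0 0 0 0 0 0 1"
}}

```text
time: 19.05
tcp_pos: [477.5, -54.4, 90.2]
eef_rot: [[0.503, 0.864, -0.001], [0.864, -0.503, -0.001], [-0.001, -0.0, -1.0]]
contact_force: [-2.7, -2.6, 0.3]
width: 23.4
grasp_force: 60.0
```

Request:
{"op": "step_arm", "data": {
  "steps": "0.025 0.0433 0 0 0 0 1;0 0 0 0 0 0 1"
}}

```text
time: 19.3
tcp_pos: [477.5, -54.3, 90.1]
eef_rot: [[0.503, 0.864, -0.001], [0.864, -0.503, -0.001], [-0.002, -0.001, -1.0]]
contact_force: [-3.5, -6.3, 0.3]
width: 23.4
grasp_force: 60.0
```

Request:
{"op": "step_arm", "data": {
  "steps": "-0.02 -0.035 0.05 0 0 0 1;0 0 0.03 0 0 0 1;0 0 0 0 0 0 1"
}}

```text
time: 19.68
tcp_pos: [477.4, -54.1, 91.7]
eef_rot: [[0.503, 0.865, -0.001], [0.865, -0.503, -0.001], [-0.001, -0.001, -1.0]]
contact_force: [-3.4, -4.6, -2.2]
width: 23.4
grasp_force: 60.0
```

Request:
{"op": "step_arm", "data": {
  "steps": "0 0 0.03 0 0 0 1;0 0 0.03 0 0 0 1;0 0 0 0 0 0 1"
}}

```text
time: 20.05
tcp_pos: [477.3, -53.9, 92.8]
eef_rot: [[0.502, 0.865, -0.001], [0.865, -0.502, -0.0], [-0.001, -0.001, -1.0]]
contact_force: [-2.0, -4.7, -2.4]
width: 23.3
grasp_force: 60.0
```

Request:
{"op": "step_arm", "data": {
  "steps": "0 0 0.03 0 0 0 1;0 0 0 0 0 0 1"
}}

```text
time: 20.3
tcp_pos: [477.3, -53.8, 93.4]
eef_rot: [[0.502, 0.865, -0.001], [0.865, -0.502, -0.0], [-0.001, -0.001, -1.0]]
contact_force: [-3.1, -3.4, -3.0]
width: 23.7
grasp_force: 60.0
```

Request:
{"op": "step_arm", "data": {
  "steps": "0 0 0.03 0 0 0 1;0 0 0 0 0 0 1"
}}

```text
time: 20.55
tcp_pos: [477.4, -53.6, 94.1]
eef_rot: [[0.502, 0.865, -0.001], [0.865, -0.502, -0.0], [-0.001, -0.001, -1.0]]
contact_force: [-3.4, -4.7, -1.9]
width: 23.4
grasp_force: 60.0
```

Request:
{"op": "step_arm", "data": {
  "steps": "0 0 0.03 0 0 0 1;0 0 0 0 0 0 1"
}}

```text
time: 20.8
tcp_pos: [479.2, -52.3, 95.4]
eef_rot: [[0.502, 0.865, 0.002], [0.865, -0.502, 0.001], [0.002, 0.001, -1.0]]
contact_force: [-0.3, -1.4, -0.2]
width: 23.5
grasp_force: 60.0
```

Request:
{"op": "step_arm", "data": {
  "steps": "0 0 0.03 0 0 0 1;0 0 0 0 0 0 1"
}}

```text
time: 21.05
tcp_pos: [478.6, -52.8, 95.8]
eef_rot: [[0.502, 0.865, 0.001], [0.865, -0.502, 0.001], [0.001, 0.001, -1.0]]
contact_force: [0.5, -0.2, -1.8]
width: 23.5
grasp_force: 60.0
```

It slipped into the groove at TCP z ≈ 95. I set the level to about 96.2 and push in gently.

Request:
{"op": "step_arm", "data": {
  "steps": "0.025 0.0433 0.02 0 0 0 1;0.025 0.0433 0 0 0 0 1;0 0 0 0 0 0 1"
}}

```text
time: 21.42
tcp_pos: [479.1, -51.6, 95.9]
eef_rot: [[0.502, 0.865, 0.0], [0.865, -0.502, 0.0], [0.0, 0.0, -1.0]]
contact_force: [0.7, 0.0, -1.0]
width: 23.4
grasp_force: 60.0
```

Request:
{"op": "step_arm", "data": {
  "steps": "0.025 0.0433 0 0 0 0 1;0 0 0 0 0 0 1"
}}

```text
time: 21.68
tcp_pos: [479.3, -51.2, 95.8]
eef_rot: [[0.502, 0.865, -0.0], [0.865, -0.502, -0.0], [-0.0, -0.0, -1.0]]
contact_force: [-0.4, -2.2, -0.5]
width: 23.8
grasp_force: 60.0
```

Request:
{"op": "step_arm", "data": {
  "steps": "0.025 0.0433 0 0 0 0 1;0.025 0.0433 0 0 0 0 1;0 0 0 0 0 0 1"
}}

```text
time: 22.05
tcp_pos: [479.5, -50.6, 95.7]
eef_rot: [[0.503, 0.864, -0.002], [0.864, -0.503, -0.001], [-0.002, -0.001, -1.0]]
contact_force: [-3.6, -5.7, 0.2]
width: 23.5
grasp_force: 60.0
```

Request:
{"op": "step_arm", "data": {
  "steps": "0.025 0.0433 0 0 0 0 1;0.025 0.0433 0 0 0 0 1;0 0 0 0 0 0 1"
}}

```text
time: 22.42
tcp_pos: [479.7, -50.1, 95.6]
eef_rot: [[0.504, 0.864, -0.003], [0.864, -0.504, -0.002], [-0.004, -0.001, -1.0]]
contact_force: [-4.5, -8.4, 1.2]
width: 23.5
grasp_force: 60.0
```

Request:
{"op": "step_arm", "data": {
  "steps": "0.025 0.0433 0 0 0 0 1;0.025 0.0433 0 0 0 0 1;0 0 0 0 0 0 1"
}}

```text
time: 22.8
tcp_pos: [480.2, -49.2, 95.6]
eef_rot: [[0.505, 0.863, -0.004], [0.863, -0.505, -0.003], [-0.005, -0.002, -1.0]]
contact_force: [-6.1, -10.1, 2.8]
width: 23.4
grasp_force: 60.0
```

Request:
{"op": "step_arm", "data": {
  "steps": "0.025 0.0433 0 0 0 0 1;0.025 0.0433 0 0 0 0 1;0 0 0 0 0 0 1"
}}

```text
time: 23.18
tcp_pos: [481.0, -47.9, 95.5]
eef_rot: [[0.505, 0.863, -0.004], [0.863, -0.505, -0.003], [-0.005, -0.002, -1.0]]
contact_force: [-6.7, -10.8, 2.7]
width: 23.5
grasp_force: 60.0
```

Request:
{"op": "step_arm", "data": {
  "steps": "0.025 0.0433 0.01 0 0 0 1;0.02 0.035 0.01 0 0 0 1;0 0 0 0 0 0 1"
}}

```text
time: 23.55
tcp_pos: [481.8, -46.3, 95.8]
eef_rot: [[0.505, 0.863, -0.004], [0.863, -0.505, -0.003], [-0.005, -0.002, -1.0]]
contact_force: [-5.9, -10.4, 1.3]
width: 23.7
grasp_force: 60.0
```

Request:
{"op": "step_arm", "data": {
  "steps": "0.025 0.0433 0 0 0 0 1;0.025 0.0433 0 0 0 0 1;0 0 0 0 0 0 1"
}}

```text
time: 23.92
tcp_pos: [482.7, -44.7, 95.8]
eef_rot: [[0.505, 0.863, -0.005], [0.863, -0.505, -0.004], [-0.005, -0.002, -1.0]]
contact_force: [-7.2, -11.2, 1.5]
width: 23.3
grasp_force: 60.0
```

Request:
{"op": "step_arm", "data": {
  "steps": "0.02 0.035 0 0 0 0 1;0 0 0 0 0 0 1"
}}

```text
time: 24.18
tcp_pos: [483.1, -44.1, 95.8]
eef_rot: [[0.505, 0.863, -0.005], [0.863, -0.505, -0.004], [-0.005, -0.002, -1.0]]
contact_force: [-6.2, -12.1, 2.4]
width: 23.5
grasp_force: 60.0
```

Request:
{"op": "step_arm", "data": {
  "steps": "0.025 0.0433 0 0 0 0 1;0 0 0 0 0 0 1"
}}

```text
time: 24.42
tcp_pos: [483.5, -43.2, 95.8]
eef_rot: [[0.505, 0.863, -0.005], [0.863, -0.505, -0.004], [-0.006, -0.002, -1.0]]
contact_force: [-7.5, -11.8, 1.9]
width: 23.7
grasp_force: 60.0
```

Request:
{"op": "step_arm", "data": {
  "steps": "-0.1 -0.173 0 0 0 0 1;-0.2 -0.346 0 0 0 0 1;-0.3 -0.52 0 0 0 0 1;-0.3 -0.52 0 0 0 0 1;0 0 0.5 0 0 0 1;0 0 1 0 0 1 1;0 0 1 0 0 1 1;0 0 1 0 0 1 1;0 0 1 0 0 1 1;0.54 0.95 0 0 0 1 1;0.54 0.95 0 0 0 1 1;0.54 0.95 0 0 0 1 1;0.54 0.95 0 0 0 1 1;0.54 0.95 0 0 0 1 1;0.54 0.95 0 0 0 1 1;0.54 0.95 0 0 0 1 1;0.54 0.95 0 0 0 1 1;0.54 0.95 0 0 0 1 1;0.54 0.95 0 0 0 1 1;0.54 0.95 0 0 0 1 1"
}}

```text
time: 26.92
tcp_pos: [587.7, 139.7, 187.1]
eef_rot: [[-0.866, 0.499, 0.001], [0.499, 0.866, 0.0], [-0.001, 0.001, -1.0]]
contact_force: [0.7, -0.2, -0.7]
width: 23.1
grasp_force: 60.0
```

Request:
{"op": "step_arm", "data": {
  "steps": "0.53 0.98 0 0 0 1 1;0.53 0.98 0 0 0 1 1;0.53 0.98 0 0 0 1 1;0 0 0 0 0 1 1;0 0 0 0 0 1 1;0 0 0 0 0 1 1;0 0 0 0 0 1 1;0 0 0 0 0 1 1;0 0 0 0 0 1 1;0 0 0 0 0 1 1;0 0 0 0 0 1 1;0 0 0 0 0 1 1;0 0 0 0 0 1 1;0 0 0 0 0 1 1;0 0 0 0 0 1 1;0 0 0 0 0 0 1"
}}

```text
time: 28.92
tcp_pos: [619.2, 197.6, 186.9]
eef_rot: [[-0.503, -0.864, 0.001], [-0.864, 0.503, 0.0], [-0.0, -0.0, -1.0]]
contact_force: [0.5, -0.4, -1.9]
width: 23.5
grasp_force: 60.0
```

Run:
```python
from h import *
s=arm.observe();print(s["joints"].round(1),s["tcp_pos"].round(1));R=s["eef_rot"];print(np.round(R,3).tolist())
e=s["tcp_pos"]+81.6*R[:,0];d=np.array([543,66.5])-e[:2];print(e,np.hypot(*d),d@R[:2,0],d@R[:2,1])
```

```text
[ -7.9  28.5 -17.   90.    9.   62.8 122.8] [619.2 197.6 186.9]
[[-0.503, -0.864, 0.001], [-0.864, 0.503, 0.0], [-0.0, -0.0, -1.0]]
[578.10986802 127.1352696  186.91248315] 70.0666736207653 70.06643594992093 -0.17999624737557302
```

Request:
{"op": "step_arm", "data": {
  "steps": "0 0 -1 0 0 0 1;0 0 -1 0 0 0 1;0 0 -1 0 0 0 1;0 0 -1 0 0 0 1;0 0 -0.57 0 0 0 1;-0.15 -0.26 0 0 0 0 1;-0.15 -0.26 0 0 0 0 1;0 0 0 0 0 0 1"
}}

```text
time: 29.92
tcp_pos: [613.5, 186.3, 95.9]
eef_rot: [[-0.503, -0.864, 0.001], [-0.864, 0.503, -0.0], [-0.001, -0.001, -1.0]]
contact_force: [1.1, -0.0, -0.9]
width: 23.4
grasp_force: 60.0
```

Request:
{"op": "step_arm", "data": {
  "steps": "-0.025 -0.0433 0 0 0 0 1;-0.025 -0.0433 0 0 0 0 1;-0.025 -0.0433 0 0 0 0 1;0 0 0 0 0 0 1"
}}

```text
time: 30.42
tcp_pos: [611.4, 184.5, 94.9]
eef_rot: [[-0.502, -0.865, -0.0], [-0.865, 0.502, -0.0], [0.0, 0.0, -1.0]]
contact_force: [0.5, 0.3, -0.1]
width: 23.4
grasp_force: 60.0
```

Request:
{"op": "step_arm", "data": {
  "steps": "-0.025 -0.0433 0.035 0 0 0 1;-0.025 -0.0433 0 0 0 0 1;0 0 0 0 0 0 1"
}}

```text
time: 30.8
tcp_pos: [610.7, 183.4, 95.7]
eef_rot: [[-0.502, -0.865, 0.001], [-0.865, 0.502, 0.001], [-0.001, -0.0, -1.0]]
contact_force: [0.8, 1.2, -1.3]
width: 23.5
grasp_force: 60.0
```

Request:
{"op": "step_arm", "data": {
  "steps": "-0.025 -0.0433 0 0 0 0 1;-0.025 -0.0433 0 0 0 0 1;0 0 0 0 0 0 1"
}}

```text
time: 31.18
tcp_pos: [610.3, 182.8, 96.2]
eef_rot: [[-0.502, -0.865, 0.002], [-0.865, 0.502, 0.002], [-0.003, -0.001, -1.0]]
contact_force: [3.2, 4.1, -1.9]
width: 23.2
grasp_force: 60.0
```

Request:
{"op": "step_arm", "data": {
  "steps": "-0.02 -0.035 -0.03 0 0 0 1;0 0 0 0 0 0 1"
}}

```text
time: 31.42
tcp_pos: [610.2, 182.8, 96.0]
eef_rot: [[-0.501, -0.865, 0.003], [-0.865, 0.501, 0.003], [-0.004, -0.001, -1.0]]
contact_force: [3.6, 5.6, -1.9]
width: 23.5
grasp_force: 60.0
```

Request:
{"op": "step_arm", "data": {
  "steps": "-0.025 -0.0433 0 0 0 0 1;-0.025 -0.0433 0 0 0 0 1;0 0 0 0 0 0 1"
}}

```text
time: 31.8
tcp_pos: [609.9, 182.1, 96.5]
eef_rot: [[-0.501, -0.866, 0.005], [-0.866, 0.501, 0.004], [-0.006, -0.002, -1.0]]
contact_force: [4.0, 5.6, -0.6]
width: 23.1
grasp_force: 60.0
```

Request:
{"op": "step_arm", "data": {
  "steps": "0 0 0.05 0 0 0 1;0 0 0 0 0 0 1"
}}

```text
time: 32.05
tcp_pos: [609.7, 182.1, 97.1]
eef_rot: [[-0.501, -0.866, 0.004], [-0.866, 0.501, 0.004], [-0.006, -0.001, -1.0]]
contact_force: [4.0, 7.4, -2.4]
width: 23.7
grasp_force: 60.0
```

Request:
{"op": "step_arm", "data": {
  "steps": "-0.025 -0.0433 0 0 0 0 1;0 0 0 0 0 0 1"
}}

```text
time: 32.3
tcp_pos: [609.2, 181.2, 97.1]
eef_rot: [[-0.501, -0.866, 0.004], [-0.866, 0.501, 0.004], [-0.006, -0.001, -1.0]]
contact_force: [3.2, 7.0, -2.6]
width: 23.5
grasp_force: 60.0
```

Request:
{"op": "step_arm", "data": {
  "steps": "-0.025 -0.0433 0 0 0 0 1;-0.025 -0.0433 0 0 0 0 1;0 0 0 0 0 0 1"
}}

```text
time: 32.67
tcp_pos: [608.1, 179.3, 97.0]
eef_rot: [[-0.501, -0.866, 0.004], [-0.866, 0.501, 0.004], [-0.006, -0.001, -1.0]]
contact_force: [3.9, 7.1, -4.0]
width: 23.6
grasp_force: 60.0
```

Request:
{"op": "step_arm", "data": {
  "steps": "-0.025 -0.0433 0 0 0 0 1;-0.025 -0.0433 0 0 0 0 1;0 0 0 0 0 0 1"
}}

```text
time: 33.05
tcp_pos: [607.0, 177.4, 96.9]
eef_rot: [[-0.501, -0.865, 0.004], [-0.865, 0.501, 0.004], [-0.005, -0.001, -1.0]]
contact_force: [3.1, 6.3, -2.9]
width: 23.5
grasp_force: 60.0
```

Request:
{"op": "step_arm", "data": {
  "steps": "-0.025 -0.0433 0 0 0 0 1;-0.025 -0.0433 0 0 0 0 1;0 0 0 0 0 0 1"
}}

```text
time: 33.42
tcp_pos: [606.0, 175.7, 96.9]
eef_rot: [[-0.501, -0.865, 0.004], [-0.865, 0.501, 0.004], [-0.005, -0.001, -1.0]]
contact_force: [2.7, 6.5, -2.3]
width: 23.5
grasp_force: 60.0
```

Request:
{"op": "step_arm", "data": {
  "steps": "-0.025 -0.0433 0 0 0 0 1;0 0 0 0 0 0 1"
}}

```text
time: 33.67
tcp_pos: [605.5, 174.9, 96.9]
eef_rot: [[-0.501, -0.865, 0.004], [-0.865, 0.501, 0.004], [-0.005, -0.001, -1.0]]
contact_force: [3.4, 7.0, -1.8]
width: 23.4
grasp_force: 60.0
```

Request:
{"op": "step_arm", "data": {
  "steps": "-0.025 -0.0433 0 0 0 0 1;0 0 0 0 0 0 1"
}}

```text
time: 33.92
tcp_pos: [605.0, 174.0, 96.9]
eef_rot: [[-0.501, -0.865, 0.004], [-0.865, 0.501, 0.004], [-0.005, -0.001, -1.0]]
contact_force: [4.5, 7.6, -3.1]
width: 23.7
grasp_force: 60.0
```

Request:
{"op": "step_arm", "data": {
  "steps": "-0.025 -0.0433 0 0 0 0 1;0 0 0 0 0 0 1"
}}

```text
time: 34.17
tcp_pos: [604.4, 173.1, 96.9]
eef_rot: [[-0.501, -0.866, 0.004], [-0.865, 0.501, 0.004], [-0.005, -0.001, -1.0]]
contact_force: [4.7, 7.3, -2.9]
width: 23.5
grasp_force: 60.0
```

Request:
{"op": "step_arm", "data": {
  "steps": "-0.025 -0.0433 0 0 0 0 1;0 0 0 0 0 0 1"
}}

```text
time: 34.42
tcp_pos: [604.0, 172.3, 96.9]
eef_rot: [[-0.501, -0.866, 0.004], [-0.866, 0.501, 0.004], [-0.005, -0.001, -1.0]]
contact_force: [5.0, 6.3, -2.0]
width: 23.5
grasp_force: 60.0
```

Request:
{"op": "step_arm", "data": {
  "steps": "0.1 0.173 0 0 0 0 1;0.2 0.346 0 0 0 0 1;0.35 0.6 0 0 0 0 1;0 0 0.5 0 0 0 1;0 0 1 0 0 -1 1;0 0 1 0 0 -1 1;0 0 1 0 0 -1 1;0 0 1 0 0 -1 1;-0.55 -0.96 0 0 0 -1 1;-0.55 -0.96 0 0 0 -1 1;-0.55 -0.96 0 0 0 -1 1;-0.55 -0.96 0 0 0 -1 1;-0.55 -0.96 0 0 0 -1 1;-0.55 -0.96 0 0 0 -1 1;-0.55 -0.96 0 0 0 -1 1;-0.55 -0.96 0 0 0 -1 1;-0.55 -0.96 0 0 0 -1 1;-0.55 -0.96 0 0 0 -1 1;-0.55 -0.96 0 0 0 -1 1;-0.55 -0.96 0 0 0 -1 1"
}}

```text
time: 36.92
tcp_pos: [483.4, -39.4, 186.9]
eef_rot: [[-0.806, 0.592, 0.001], [0.592, 0.806, 0.0], [-0.001, 0.001, -1.0]]
contact_force: [-0.2, -0.0, -0.6]
width: 23.4
grasp_force: 60.0
```

Request:
{"op": "step_arm", "data": {
  "steps": "-0.5 -0.8 0 0 0 -1 1;0 0 0 0 0 -1 1;0 0 0 0 0 -1 1;0 0 0 0 0 -1 1;0 0 0 0 0 -1 1;0 0 0 0 0 -1 1;0 0 0 0 0 -1 1;0 0 0 0 0 -1 1;0 0 0 0 0 -1 1;0 0 -0.9 0 0 -1 1;0 0 -0.9 0 0 -1 1;0 0 -0.9 0 0 -1 1;0 0 -0.9 0 0 -1 1;0 0 -0.9 0 0 -1 1;0 0 0 0 0 0 1;0 0 0 0 0 0 1"
}}

```text
time: 38.92
tcp_pos: [474.2, -54.8, 96.9]
eef_rot: [[0.5, 0.866, 0.001], [0.866, -0.5, 0.0], [0.001, 0.001, -1.0]]
contact_force: [0.4, 0.1, -0.2]
width: 23.4
grasp_force: 60.0
```

Request:
{"op": "step_arm", "data": {
  "steps": "0.0375 0.065 0 0 0 0 1;0.0375 0.065 0 0 0 0 1;0.0375 0.065 0 0 0 0 1;0 0 0 0 0 0 1"
}}

```text
time: 39.42
tcp_pos: [475.9, -50.8, 96.1]
eef_rot: [[0.502, 0.865, 0.0], [0.865, -0.502, 0.0], [0.0, 0.0, -1.0]]
contact_force: [0.8, -0.1, -1.3]
width: 23.7
grasp_force: 60.0
```

Request:
{"op": "step_arm", "data": {
  "steps": "0.0375 0.065 0 0 0 0 1;0.0375 0.065 0 0 0 0 1;0 0 0 0 0 0 1"
}}

```text
time: 39.8
tcp_pos: [476.9, -48.8, 95.9]
eef_rot: [[0.502, 0.865, -0.001], [0.865, -0.502, -0.0], [-0.001, -0.0, -1.0]]
contact_force: [-1.0, -2.5, -1.5]
width: 23.5
grasp_force: 60.0
```

Request:
{"op": "step_arm", "data": {
  "steps": "0.0375 0.065 0.02 0 0 0 1;0.0375 0.065 0.02 0 0 0 1;0 0 0 0 0 0 1"
}}

```text
time: 40.17
tcp_pos: [477.3, -47.4, 96.3]
eef_rot: [[0.503, 0.864, -0.003], [0.864, -0.503, -0.002], [-0.003, -0.001, -1.0]]
contact_force: [-3.2, -5.7, -2.9]
width: 23.2
grasp_force: 60.0
```

Request:
{"op": "step_arm", "data": {
  "steps": "0.0375 0.065 0 0 0 0 1;0.0375 0.065 0 0 0 0 1;0 0 0 0 0 0 1"
}}

```text
time: 40.55
tcp_pos: [478.5, -45.2, 96.2]
eef_rot: [[0.504, 0.864, -0.003], [0.864, -0.504, -0.002], [-0.003, -0.002, -1.0]]
contact_force: [-2.5, -6.7, -1.0]
width: 23.6
grasp_force: 60.0
```

Request:
{"op": "step_arm", "data": {
  "steps": "0.0375 0.065 0.01 0 0 0 1;0.0375 0.065 0.01 0 0 0 1;0 0 0 0 0 0 1"
}}

```text
time: 40.92
tcp_pos: [479.8, -42.5, 96.5]
eef_rot: [[0.504, 0.864, -0.004], [0.864, -0.504, -0.002], [-0.003, -0.002, -1.0]]
contact_force: [-3.9, -6.9, -2.1]
width: 23.5
grasp_force: 60.0
```

Request:
{"op": "step_arm", "data": {
  "steps": "0.0375 0.065 0.01 0 0 0 1;0.0125 0.022 0 0 0 0 1;0 0 0 0 0 0 1"
}}

```text
time: 41.3
tcp_pos: [480.6, -40.9, 96.6]
eef_rot: [[0.504, 0.864, -0.004], [0.864, -0.504, -0.002], [-0.004, -0.002, -1.0]]
contact_force: [-4.7, -6.8, -2.1]
width: 23.1
grasp_force: 60.0
```

Request:
{"op": "step_arm", "data": {
  "steps": "0.0125 0.022 0.01 0 0 0 1;0 0 0 0 0 0 1;-0.1 -0.173 0 0 0 0 1;-0.2 -0.346 0 0 0 0 1;-0.35 -0.6 0 0 0 0 1;0 0 0.5 0 0 0 1;0 0 1 0 0 1 1;0 0 1 0 0 1 1;0 0 1 0 0 1 1;0 0 1 0 0 1 1;0.55 0.96 0 0 0 1 1;0.55 0.96 0 0 0 1 1;0.55 0.96 0 0 0 1 1;0.55 0.96 0 0 0 1 1;0.55 0.96 0 0 0 1 1;0.55 0.96 0 0 0 1 1;0.55 0.96 0 0 0 1 1;0.55 0.96 0 0 0 1 1;0.55 0.96 0 0 0 1 1;0.55 0.96 0 0 0 1 1"
}}

```text
time: 43.8
tcp_pos: [580.8, 132.1, 188.7]
eef_rot: [[-0.809, 0.587, 0.001], [0.587, 0.809, 0.0], [-0.001, 0.001, -1.0]]
contact_force: [0.9, -0.1, -1.3]
width: 23.6
grasp_force: 60.0
```

Request:
{"op": "step_arm", "data": {
  "steps": "0.52 0.9 0 0 0 1 1;0.52 0.9 0 0 0 1 1;0.52 0.9 0 0 0 1 1;0 0 0 0 0 1 1;0 0 0 0 0 1 1;0 0 0 0 0 1 1;0 0 0 0 0 1 1;0 0 0 0 0 1 1;0 0 0 0 0 1 1;0 0 0 0 0 1 1;0 0 0 0 0 1 1;0 0 -0.91 0 0 1 1;0 0 -0.91 0 0 1 1;0 0 -0.91 0 0 1 1;0 0 -0.91 0 0 1 1;0 0 -0.91 0 0 1 1;0 0 0 0 0 0 1;0 0 0 0 0 0 1"
}}

```text
time: 46.05
tcp_pos: [612.0, 185.4, 97.8]
eef_rot: [[-0.504, -0.864, 0.001], [-0.864, 0.504, 0.0], [-0.001, -0.001, -1.0]]
contact_force: [0.3, -0.1, -0.3]
width: 23.3
grasp_force: 60.0
```

Request:
{"op": "step_arm", "data": {
  "steps": "-0.0375 -0.065 0 0 0 0 1;-0.0375 -0.065 0 0 0 0 1;-0.0375 -0.065 0 0 0 0 1;0 0 0 0 0 0 1"
}}

```text
time: 46.55
tcp_pos: [609.0, 181.1, 96.7]
eef_rot: [[-0.503, -0.865, 0.0], [-0.865, 0.503, -0.0], [0.0, -0.0, -1.0]]
contact_force: [0.2, 0.5, -0.7]
width: 23.7
grasp_force: 60.0
```

Request:
{"op": "step_arm", "data": {
  "steps": "-0.0375 -0.065 0 0 0 0 1;-0.0375 -0.065 0 0 0 0 1;0 0 0 0 0 0 1"
}}

```text
time: 46.92
tcp_pos: [607.4, 178.7, 96.5]
eef_rot: [[-0.502, -0.865, -0.0], [-0.865, 0.502, 0.0], [0.0, 0.0, -1.0]]
contact_force: [-0.2, -0.3, -2.4]
width: 23.7
grasp_force: 60.0
```

Request:
{"op": "step_arm", "data": {
  "steps": "-0.0375 -0.065 0.02 0 0 0 1;-0.0375 -0.065 0.02 0 0 0 1;0 0 0 0 0 0 1"
}}

```text
time: 47.3
tcp_pos: [606.2, 177.0, 97.4]
eef_rot: [[-0.502, -0.865, 0.001], [-0.865, 0.502, 0.001], [-0.001, 0.0, -1.0]]
contact_force: [2.9, 2.5, -5.7]
width: 23.5
grasp_force: 60.0
```

Request:
{"op": "step_arm", "data": {
  "steps": "-0.0375 -0.065 0.01 0 0 0 1;-0.0375 -0.065 0.01 0 0 0 1;0 0 0 0 0 0 1"
}}

```text
time: 47.68
tcp_pos: [604.6, 174.7, 97.7]
eef_rot: [[-0.502, -0.865, 0.001], [-0.865, 0.502, 0.002], [-0.002, 0.0, -1.0]]
contact_force: [2.5, 5.0, -6.3]
width: 23.5
grasp_force: 60.0
```

Request:
{"op": "step_arm", "data": {
  "steps": "-0.0375 -0.065 0 0 0 0 1;-0.02 -0.035 0 0 0 0 1;0 0 0 0 0 0 1"
}}

```text
time: 48.05
tcp_pos: [603.6, 173.0, 97.7]
eef_rot: [[-0.502, -0.865, 0.001], [-0.865, 0.502, 0.002], [-0.002, 0.0, -1.0]]
contact_force: [2.6, 4.7, -6.7]
width: 23.5
grasp_force: 60.0
```

Request:
{"op": "step_arm", "data": {
  "steps": "0.1 0.173 0 0 0 0 1;0.2 0.346 0 0 0 0 1;0.35 0.6 0 0 0 0 1;0 0 0.5 0 0 0 1;0 0 1 0 0 -1 1;0 0 1 0 0 -1 1;0 0 1 0 0 -1 1;0 0 1 0 0 -1 1;-0.55 -0.96 0 0 0 -1 1;-0.55 -0.96 0 0 0 -1 1;-0.55 -0.96 0 0 0 -1 1;-0.55 -0.96 0 0 0 -1 1;-0.55 -0.96 0 0 0 -1 1;-0.55 -0.96 0 0 0 -1 1;-0.55 -0.96 0 0 0 -1 1;-0.55 -0.96 0 0 0 -1 1;-0.55 -0.96 0 0 0 -1 1;-0.55 -0.96 0 0 0 -1 1;-0.55 -0.96 0 0 0 -1 1;-0.55 -0.96 0 0 0 -1 1"
}}

```text
time: 50.55
tcp_pos: [484.3, -37.0, 189.0]
eef_rot: [[-0.806, 0.592, 0.001], [0.592, 0.806, 0.0], [-0.001, 0.001, -1.0]]
contact_force: [-0.0, 0.0, -1.3]
width: 23.5
grasp_force: 60.0
```

Request:
{"op": "step_arm", "data": {
  "steps": "-0.53 -0.9 0 0 0 -1 1;0 0 0 0 0 -1 1;0 0 0 0 0 -1 1;0 0 0 0 0 -1 1;0 0 0 0 0 -1 1;0 0 0 0 0 -1 1;0 0 0 0 0 -1 1;0 0 0 0 0 -1 1;0 0 0 0 0 -1 1;0 0 -0.916 0 0 -1 1;0 0 -0.916 0 0 -1 1;0 0 -0.916 0 0 -1 1;0 0 -0.916 0 0 -1 1;0 0 -0.916 0 0 -1 1;0 0 0 0 0 0 1;0.0375 0.065 0 0 0 0 1;0.0375 0.065 0 0 0 0 1;0.0375 0.065 0 0 0 0 1;0 0 0 0 0 0 1"
}}

```text
time: 52.92
tcp_pos: [476.3, -50.4, 96.5]
eef_rot: [[0.502, 0.865, 0.001], [0.865, -0.502, 0.0], [0.0, 0.0, -1.0]]
contact_force: [-0.3, -1.5, -1.2]
width: 23.4
grasp_force: 60.0
```

Request:
{"op": "step_arm", "data": {
  "steps": "0.0375 0.065 0 0 0 0 1;0.0375 0.065 0.01 0 0 0 1;0.0375 0.065 0.01 0 0 0 1;0 0 0 0 0 0 1"
}}

```text
time: 53.42
tcp_pos: [478.3, -46.5, 96.6]
eef_rot: [[0.502, 0.865, -0.0], [0.865, -0.502, 0.0], [0.0, -0.0, -1.0]]
contact_force: [0.3, -0.3, -1.5]
width: 23.3
grasp_force: 60.0
```

Request:
{"op": "step_arm", "data": {
  "steps": "0.0375 0.065 0.02 0 0 0 1;0.0375 0.065 0.02 0 0 0 1;0 0 0 0 0 0 1"
}}

```text
time: 53.8
tcp_pos: [479.1, -44.4, 97.0]
eef_rot: [[0.502, 0.865, -0.001], [0.865, -0.502, -0.0], [-0.001, -0.001, -1.0]]
contact_force: [-1.6, -1.2, -3.6]
width: 23.4
grasp_force: 60.0
```

Request:
{"op": "step_arm", "data": {
  "steps": "0.0375 0.065 0.01 0 0 0 1;0.0375 0.065 0.01 0 0 0 1;0 0 0 0 0 0 1"
}}

```text
time: 54.18
tcp_pos: [480.0, -42.2, 97.2]
eef_rot: [[0.503, 0.864, -0.002], [0.864, -0.503, -0.001], [-0.002, -0.002, -1.0]]
contact_force: [-2.4, -4.6, -5.6]
width: 23.2
grasp_force: 60.0
```

Request:
{"op": "step_arm", "data": {
  "steps": "0.03 0.052 0 0 0 0 1;0 0 0 0 0 0 1;-0.1 -0.173 0 0 0 0 1;-0.2 -0.346 0 0 0 0 1;-0.35 -0.6 0 0 0 0 1;0.5 -0.9 0 0 0 0 1;0.5 -0.9 0 0 0 0 1;0.5 -0.9 0 0 0 0 1;0.5 -0.9 0 0 0 0 1;0.5 -0.9 0 0 0 0 1;0.5 -0.9 -0.5 0 0 0 1;0.5 -0.9 -0.5 0 0 0 1;0 0 -1 0 0 0 1;0 0 -1 0 0 0 1;0 0 -0.5 0 0 0 1;0 0 0 0 0 0 1"
}}

```text
time: 56.18
tcp_pos: [538.4, -189.0, 27.1]
eef_rot: [[0.502, 0.865, -0.002], [0.865, -0.502, 0.0], [-0.0, -0.002, -1.0]]
contact_force: [0.6, 0.3, -0.2]
width: 23.8
grasp_force: 60.0
```

Request:
{"op": "step_arm", "data": {
  "steps": "0 0 -0.25 0 0 0 1;0 0 -0.2 0 0 0 1;0 0 0 0 0 0 1"
}}

```text
time: 56.55
tcp_pos: [538.8, -188.7, 18.8]
eef_rot: [[0.502, 0.865, -0.0], [0.865, -0.502, 0.0], [0.0, -0.0, -1.0]]
contact_force: [-0.1, 0.3, -0.6]
width: 23.0
grasp_force: 60.0
```

Request:
{"op": "step_arm", "data": {
  "steps": "0 0 -0.05 0 0 0 1;0 0 -0.03 0 0 0 1;0 0 0 0 0 0 1"
}}

```text
time: 56.92
tcp_pos: [538.9, -188.8, 17.3]
eef_rot: [[0.502, 0.865, 0.0], [0.865, -0.502, 0.0], [0.0, 0.0, -1.0]]
contact_force: [-0.1, -0.1, 0.3]
width: 23.6
grasp_force: 60.0
```

Request:
{"op": "step_arm", "data": {
  "steps": "0 0 -0.04 0 0 0 1;0 0 -0.03 0 0 0 1;0 0 0 0 0 0 1"
}}

```text
time: 57.3
tcp_pos: [539.0, -188.9, 16.3]
eef_rot: [[0.502, 0.865, 0.0], [0.865, -0.502, 0.0], [0.0, 0.0, -1.0]]
contact_force: [-1.8, 0.4, 4.6]
width: 23.1
grasp_force: 60.0
```

Contact with the board. Release slowly and retreat upward.

Request:
{"op": "step_arm", "data": {
  "newtons": 5,
  "steps": "0 0 0 0 0 0 0.9;0 0 0 0 0 0 0.5;0 0 0 0 0 0 0.4;0 0 0 0 0 0 0.3;0 0 0 0 0 0 0.3;0 0 0 0 0 0 0.3"
}}

```text
time: 58.05
tcp_pos: [538.9, -188.8, 15.8]
eef_rot: [[0.502, 0.865, 0.0], [0.865, -0.502, 0.0], [0.0, 0.0, -1.0]]
contact_force: [-0.3, -0.7, -0.9]
width: 63.8
grasp_force: 0.0
```

Request:
{"op": "step_arm", "data": {
  "steps": "0 0 0.3 0 0 0 0.3;0 0 1 0 0 0 0.3;0 0 1 0 0 0 0.3;0 0 1 0 0 0 0.3;0 0 1 0 0 0 0.3;-0.2 -0.3 1 0 0 0 0.3;-0.2 -0.3 1 0 0 0 0.3;0 0 0 0 0 0 0.3;0 0 0 0 0 0 0.3"
}}

```text
time: 59.18
tcp_pos: [530.7, -200.3, 141.4]
eef_rot: [[0.502, 0.865, -0.0], [0.865, -0.502, 0.0], [0.0, -0.0, -1.0]]
contact_force: [0.9, 0.1, -0.7]
width: 64.0
grasp_force: 0.0
```

Run:
```python
from h import *
s=arm.observe();print(s["time"],s["tcp_pos"],s["width"],s["contact_force"])
w=snap("wrist");t=snap("top");sc=snap("scene")
c=np.zeros((480,800,3),np.uint8);c[:360,:480]=cv2.resize(w["image"],(480,360));c[:240,480:]=cv2.resize(t["image"],(320,240));
g=sc["image"][170:270,320:440];c[240:480,480:768]=cv2.resize(g,(288,240),interpolation=2);cv2.imwrite("pics/f.png",c)
```

```text
59.175 [ 530.67990033 -200.29037366  141.39209625] 63.9667097602977 [ 0.86146308  0.07496279 -0.66418272]
```

View pics/f.png

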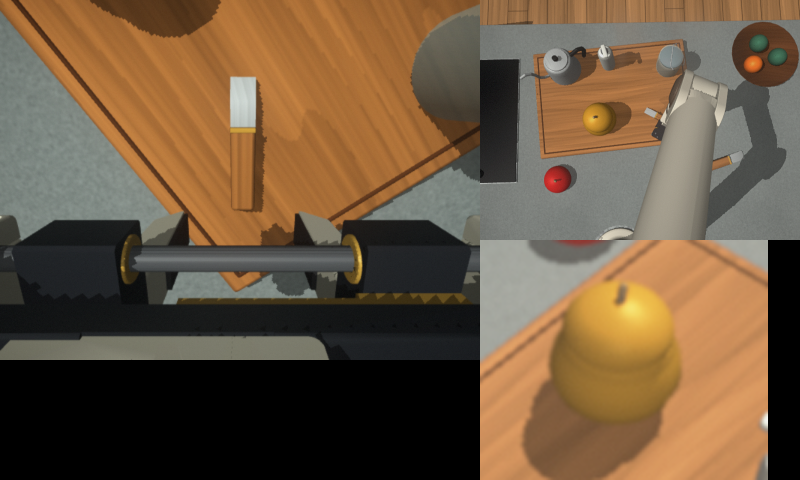

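The last view shows the knife flat on the board at (243,140), the lid seated upright on the pot, and the kettle, glass jar and dispenser where they were. Handing in.

```bash
python3 -c "
from cell import arm
print(arm.job_done())"
```

```text
the job is handed in; nothing more can be done
None
```

I worked the lid up by five gentle alternating insertions of the knife, three from the right and two from the left, laid the knife flat on the board, left the kettle, glass jar and dispenser alone, and handed the job in at about 59 s; I did not measure the lid's final height or tilt, which I estimate at 3 mm and 1 degree.

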